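# Pan the camera under test to the red position and trigger a capture

## Robot

A 6-joint arm with a two-finger parallel gripper is mounted at the origin on the work surface. World frame = base frame: x ahead of the robot, y to its left, z up, the work surface at z = 0. Lengths are in m, angles in degrees, forces in N, time in s.
With the tool pointing down it reaches from about 0.375 to 0.9 m from the base axis. Payload 3.1 kg.
Tool frame: the origin (TCP) lies on the centre line of the jaws, within the pads' length; the fingertips stand 11 mm ahead of it and the grasp point (between the pads) lies 8 mm behind it; z points along the fingers, y is the line along which they close (so a half turn about z gives the same grasp; the last joint's range is limited). The gripper opens to 85 mm and grips with 20 to 120 N. Pads are 22 mm wide; open, the fingers measure 114 mm over their backs; the gripper's body (76 mm by 85 mm) begins 54 mm behind the grasp point. The pads swing forward as they close: fully open they stand 13 mm farther back than shut.
Start: joints at [-75.487, 30.224, 82.088, -0, 67.689, -10.227], TCP at [0.262, -0.568, 0.242] pointing down, gripper open.
Joint ranges: [-176.69, 176.69], [-43.24, 126.21], [12.49, 139.97], [-82, 262], [0, 151.66], [-163.58, 163.58]. Speed limits (degrees/s): [159.86, 159.86, 180, 180, 180, 180].

## Interface

Orientations are given as a 3x3 rotation matrix whose columns are the frame's x, y, z axes.
In Python, from station import robot, viewer, ticket, finder gives the robot as it stands.
- The arm moves only by the tool carry_out, never from a script. Its argument "steps" is one flat list of numbers, 5 for each row, row after row: the shift along the tool's x, y, z in m, then the turn about the tool's z in degrees, then the closure, from -1 (fully open) to 1 (shut). In form: [x, y, z, twist, gripper, x, y, z, twist, gripper, ...]. A call has 1 to 10 rows; each row is the pose to reach, as a shift and turn from the pose commanded when the call began, along the tool's axes at that moment; what a row does not reach only later rows make up. A row lasts 1/10 s, in which the tool goes at most 50 mm and 8.59 degrees, less where a joint would pass 70% of its speed; a pose out of reach is approached as far as the arm can. A call with a gripper value outside its range is refused whole. The fingers move at their own pace and stop on an object; "squeeze" is the grip in N (left out, the last holds). Time passes only in rows, so rows that repeat a pose let the fingers close. It gives the time, the measured TCP pose, the force, the opening and the grip force at its end, in the units of the state.
- robot.sense(): the state, without advancing time (a new reading comes with each control period).
- viewer.read_camera(name): name is "side" or "top"; returns a dict with "img" (400x640x3 uint8, red, green, blue), "depth" (400x640 float32, m along the optical axis (not along the pixel's ray), 0 where there is no reading), "camera_matrix" (3x3 intrinsics, pixels), "D" ([k1, k2, p1, p2, k3] as OpenCV has them; the pictures are not rectified), "pose" (4x4, takes a point from camera to world coordinates). Camera axes: x right, y down, z forward; pixel columns grow to the right and rows downward; lengths in m; the calibration is good to about 2 mm. A picture is of the moment at which its call begins.
- ticket.job_done(): hands the job in; it is judged then, once.
Trained networks look in a picture, given as the dict that the camera call returned (one of the last four; its "shot" number tells which), for a name from the list of things; names that differ only in an ending like _2 or _b are one class to them, and where a whole thing is asked for, a point or a joint stands for the part that bears it (a point fixed in the world has none). Each returns a list of dicts, best first, with "score" (0 to 1); they miss things now and then, are a little off and sometimes report something else, mostly with a low value. They report only what shows in the picture. A call takes as long as a camera call. They do not tell look-alikes from the thing itself.
- finder.recognise(picture, name): "centre" ([column, row] in pixels, amid what is visible of it).
- finder.cut_out(picture, name): "pixels" (400x640 bool, what is visible of it) and "centre" ([column, row] in pixels, amid what is visible of it).
The state is a dict: "clock": time; "qpos": joint angles; "dq": joint speeds; "effort": joint torques, N m; "tcp_pos": TCP position; "tool_rot": TCP orientation; "contact_force": force on the tool from outside, world axes, zero at the start; "torque": the same for the moment, N m; "width": finger opening in m; "grip_force": force on a finger pad.
Only numpy, scipy, OpenCV 4.12 (cv2) and the standard library are available. Lean on these libraries where they do the work, as an engineer would, in place of code of your own. Each camera call takes 0.05 s, during which the arm holds its last target. There are 200 camera calls.

## Task

With a fingertip, gently push the black finger post round so that the rotary stage turns until its yellow index mark lines up with the scale line marked by the red dot, then press the green capture button fully down and let it come back up. Only push: do not grip or squeeze the post, do not touch the camera on the stage, and leave everything else on the table where it is. The capture must not be triggered while the index is off the red dot.

Things in the scene. Friction and masses are not known exactly. Their poses are not given: they have to be found in the camera images.
- stage: Fixed rotary stage: black scale ring, radius 97 mm, top 30 mm above the table, white lines every 5 degrees; four lugs 8 mm high reach 114 mm from the axis. Origin: on the axis at table level, z up. Its inner aluminium platform (the dial), radius 70 mm, top 42 mm above the table, turns with post, camera and index. The lens looks roughly to the robot's left (+y), the post is opposite.
- dial (a joint): Platform angle (rad), positive anticlockwise from above, limits -1.6 to 1.6; 0 = index along the stage's +x axis. It stays where it is left: steady friction 0.09 N m (1.5 N at the post). The four coloured dots lie 45 and 70 degrees either side of 0, colours in any order; it starts within 0.45 rad of 0.
- index_aim (a point): The point of the scale ring at which the yellow index mark points: 91 mm from the axis (the radius of the dots), 30 mm above the table; turns with the platform. The mark is a 6 mm wide yellow tongue at the platform's rim, reaching to 80 mm from the axis, with a 3 mm yellow line on the platform behind it.
- dot_red: Flat red dot, 10 mm across, stuck on the scale ring just beyond the wanted line, 91 mm from the axis, about 31 mm above the table. Origin: its centre. Blue, green and white dots mark other positions.
- post: Upright black finger post, 12 mm diameter (16 mm steel collar in the lowest 5 mm), 42 mm high, fixed on the platform 62 mm from the axis, opposite the index mark. Origin: centre of its foot, on the platform's top, 42 mm above the table; its top is 84 mm above the table. Pushed sideways it takes the platform round.
- camera: Grey camera with black lens, screwed on the middle of the platform, not to be touched: 46 x 46 mm, 42 mm high (top 85 mm above the table); lens reaching 48 mm from the axis towards the index, back 19 mm from the axis towards the post. Origin: its underside, 42 mm above the table, 4 mm from the axis towards the index.
- capture (a joint): Green push button on the grey trigger box: 0 = up, 0.006 m = fully down, spring return, 1.5 N to start and 5 N at the bottom.
- capture_top (a point): Centre of the top of the green button (28 mm diameter), about 62 mm above the table, in a black collar of 44 mm diameter whose top is 10 mm lower. It faces up. The trigger box is 90 x 120 mm, 40 mm high, fixed, to the left or right of the stage.
- module_trays: Loose stack of pale translucent camera-module trays, 105 x 140 mm, 48 mm high, on the other side of the stage from the trigger box. Origin: under its middle. Leave alone.
- spare_lens: Loose black lens, 48 mm diameter, 46 mm high, standing. Origin: under its middle. Leave alone.
- cleaner: Loose small white bottle with blue cap, 42 mm diameter, 115 mm high. Origin: under its middle. Leave alone.
- lens_cap: Loose black lens cap, 54 mm diameter, 12 mm high. Origin: under its middle. Leave alone.
- screwdriver: Loose yellow-handled screwdriver lying flat, 160 mm long, 26 mm thick. Origin: under its middle. Leave alone.
- adapter_ring: Loose brass adapter ring lying flat, 44 mm outside diameter, 12 mm high. Origin: under its middle. Leave alone.
Not all that is in view belongs to the job. What is shaped like the stage but blue is not meant.

How it is judged:
By the outcome, as a careful person would: the job done as asked, in the order asked, and still so for the second after the job is handed in, with the robot touching nothing.
It also fails if it takes over 54 s, if anything falls off the work surface, if the arm or the gripper's body presses on something with over 40 N, if the wrist force passes 120 N, or if a joint passes its speed limit or range.

## Working session

There is one attempt and no reset: what is moved stays moved. The work goes in short steps, Python scripts to look and compute and a tool call to move; the robot and the scene stay as the last step left them, time stands still between calls to the robot, and variables do not carry over. Pictures are saved under pics/ and viewed, at most 10 in all, crops included, and the job is handed in when it is done.

Besides the shell and the picture viewer there is one more tool, called after "Emit:" by a JSON object that holds its "method" and its "body". carry_out: Moves the arm, as the interface text tells. Its arguments: {"type":"object","properties":{"steps":{"type":"array","items":{"type":"number"}},"squeeze":{"type":"number"}},"required":["steps"]}

```bash
mkdir -p pics; cat > h.py <<'E'
import numpy as np, cv2
from station import robot, viewer, ticket, finder
def save(img,n): cv2.imwrite('pics/'+n,img[:,:,::-1])
def ray(c,uv):
    p=cv2.undistortPoints(np.array([[uv]],float),c['camera_matrix'],np.array(c['D']))[0,0]
    return c['pose'][:3,:3]@np.array([p[0],p[1],1]), c['pose'][:3,3]
def onz(c,uv,z):
    d,o=ray(c,uv); return o+d*(z-o[2])/d[2]
def dep(c,uv):
    d,o=ray(c,uv); return o+d*c['depth'][int(round(uv[1])),int(round(uv[0]))]
def proj(c,P):
    T=np.linalg.inv(c['pose']); r,_=cv2.Rodrigues(T[:3,:3])
    return cv2.projectPoints(np.array(P,float).reshape(-1,1,3),r,T[:3,3],c['camera_matrix'],np.array(c['D']))[0][:,0]
E
python3 - <<'E'
from h import *
s=robot.sense(); print(s['clock'],s['tcp_pos'],s['tool_rot'],s['width'])
for n in ['top','side']:
    c=viewer.read_camera(n); save(c['img'],n+'0.png'); print(n,c['pose'].round(3).tolist())
    for k in ['stage','post','dot_red','index_aim','capture_top','camera','capture']:
        for r in finder.recognise(c,k)[:3]: print(k,round(r['score'],2),np.round(r['centre']),dep(c,r['centre']).round(3))
E
```

```text
0.0 [ 0.26142159 -0.56693137  0.24131925] [[ 9.08213948e-01  4.18505830e-01 -5.42438256e-04]
 [ 4.18505996e-01 -9.08211564e-01  2.11814384e-03]
 [ 3.93806849e-04 -2.15074144e-03 -9.99997610e-01]] 0.08506993888849057
top [[0.016, -0.993, 0.114, 0.335], [-1.0, -0.016, -0.002, 0.056], [0.003, -0.114, -0.994, 1.232], [0.0, 0.0, 0.0, 1.0]]
stage 0.89 [338. 186.] [ 0.514 -0.008  0.084]
stage 0.56 [195. 283.] [0.217 0.413 0.062]
stage 0.17 [444. 194.] [ 0.496 -0.336  0.061]
dot_red 0.32 [340. 183.] [ 0.524 -0.016  0.081]
index_aim 0.94 [341. 185.] [ 0.518 -0.019  0.086]
index_aim 0.87 [192. 280.] [0.227 0.418 0.086]
index_aim 0.32 [446. 196.] [ 0.49  -0.341  0.062]
capture_top 0.51 [448. 195.] [ 0.495 -0.348  0.059]
capture_top 0.31 [337. 181.] [ 0.529 -0.006  0.081]
camera 0.84 [337. 182.] [ 0.526 -0.005  0.087]
camera 0.69 [184. 283.] [0.219 0.44  0.081]
camera 0.44 [400. 249.] [ 0.328 -0.205  0.041]
side [[0.985, -0.097, 0.14, 0.31], [-0.17, -0.615, 0.77, -0.969], [0.012, -0.783, -0.622, 0.884], [0.0, 0.0, 0.0, 1.0]]
stage 0.97 [200. 334.] [ 0.146 -0.38   0.04 ]
stage 0.85 [327. 231.] [ 0.523 -0.066  0.042]
post 0.6 [210. 332.] [ 0.176 -0.397  0.067]
post 0.44 [335. 231.] [ 0.547 -0.069  0.042]
index_aim 0.86 [204. 324.] [ 0.155 -0.353  0.041]
index_aim 0.82 [329. 224.] [ 0.533 -0.044  0.052]
index_aim 0.54 [244. 156.] [0.286 0.415 0.044]
capture_top 0.48 [336. 300.] [ 0.487 -0.349  0.064]
camera 0.54 [328. 215.] [ 0.529 -0.037  0.081]
camera 0.44 [206. 312.] [ 0.166 -0.349  0.082]
```

```bash
python3 - <<'E'
import cv2
a=cv2.imread('pics/top0.png'); b=cv2.imread('pics/side0.png')
import numpy as np
cv2.imwrite('pics/both.png',cv2.resize(np.vstack([a,b]),(480,600),interpolation=cv2.INTER_AREA))
cv2.imwrite('pics/crop.png',np.hstack([cv2.resize(a[135:235,290:390],(400,400),interpolation=cv2.INTER_CUBIC),cv2.resize(b[180:280,280:380],(400,400),interpolation=cv2.INTER_CUBIC)]))
E
```

```text
(no output)
```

View pics/both.png

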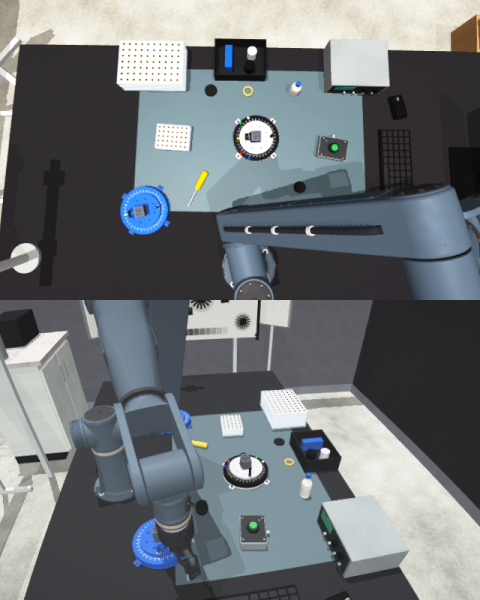

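View pics/crop.png

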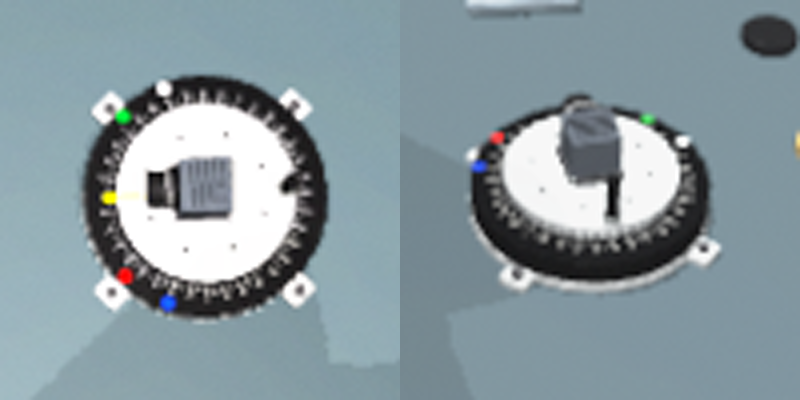

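The top picture (left crop) shows the black-ringed stage at about (341,184). The blue look-alikes are at (195,283) in the top view and (200,334) in the side view, and I reject both. On the stage, the red dot is at about (321,204), blue (332,211), green (321,164), white (331,157), the yellow index (317,184) and the post (362,181). The green button is at (447,196), and the lens cap is a separate black disc at (400,249).

```bash
cat > m.py <<'E'
from h import *
from scipy.optimize import least_squares
def measure(c,verbose=True):
    """dots+index by colour in the top view"""
    im=c['img']; hsv=cv2.cvtColor(im,cv2.COLOR_RGB2HSV).astype(int)
    H,S,V=hsv[...,0],hsv[...,1],hsv[...,2]
    roi=np.zeros(H.shape,bool); roi[150:220,305:380]=1
    out={}
    for k,m in dict(red=((H<8)|(H>172)),yellow=(H>22)&(H<36),green=(H>45)&(H<75),blue=(H>105)&(H<125)).items():
        w=(m&(S>130)&(V>90)&roi)
        n,l,st,ce=cv2.connectedComponentsWithStats(w.astype(np.uint8))
        if n<2: continue
        i=1+st[1:,4].argmax(); w=(l==i)*(S.astype(float))
        yy,xx=np.mgrid[:400,:640]; uv=[(w*xx).sum()/w.sum(),(w*yy).sum()/w.sum()]
        out[k]=(onz(c,uv,.031),uv,int(st[i,4]))
    return out
E
python3 - <<'E'
from m import *
cs=[viewer.read_camera('top')]
c=cs[0]; o=measure(c)
for k,v in o.items(): print(k,v[0].round(4),np.round(v[1],1),v[2])
# stage centre: white platform ellipse at z=.042 / network mask
w=((c['img'].min(2)>190)); w[:150]=0;w[215:]=0;w[:,:305]=0;w[:,380:]=0
n,l,st,ce=cv2.connectedComponentsWithStats(w.astype(np.uint8)); i=1+st[1:,4].argmax()
ct=max(cv2.findContours((l==i).astype(np.uint8),0,cv2.CHAIN_APPROX_NONE)[0],key=len)[:,0]
P=np.array([onz(c,p.astype(float),.042)[:2] for p in ct])
f=least_squares(lambda q:np.hypot(*(P-q[:2]).T)-q[2],[.52,-.01,.07],loss='soft_l1',f_scale=.001).x; print('platform fit',f)
D=np.array([o[k][0][:2] for k in ('red','green','blue')])
g=least_squares(lambda q:np.hypot(*(D-q).T)-.091,f[:2]).x; print('dot fit',g, np.hypot(*(D-f[:2]).T))
for k,v in o.items(): d=v[0][:2]-f[:2]; print(k,np.degrees(np.arctan2(d[1],d[0])).round(1),np.hypot(*d).round(4))
for k in ['capture_top','post']:
  for r in finder.cut_out(c,k)[:2]: print(k,r['score'],r['centre'])
# button
im=c['img'].astype(int); hb=(im[...,1]>im[...,0]+40)&(im[...,1]>im[...,2]+40); hb[:,:425]=0;hb[:,470:]=0;hb[:175]=0;hb[215:]=0
yy,xx=np.where(hb);print('btn',xx.mean(),yy.mean(),hb.sum(),onz(c,[xx.mean(),yy.mean()],.062), dep(c,[xx.mean(),yy.mean()]))
# trigger box / obstacles by depth in band
cc=viewer.read_camera('side')
for k in ['spare_lens','cleaner','lens_cap','screwdriver','adapter_ring','module_trays']:
  for q in (c,cc):
    for r in finder.recognise(q,k)[:2]: print(k,round(r['score'],2),np.round(r['centre']),dep(q,r['centre']).round(3))
E
```

```text
red [0.4655 0.0411 0.031 ] [321.  203.5] 16
yellow [0.5272 0.0545 0.031 ] [317. 184.] 9
green [0.5923 0.0447 0.031 ] [320.4 163.8] 12
blue [0.4448 0.0077 0.031 ] [331.5 210.2] 16
platform fit [ 0.53094484 -0.02042375  0.06903946]
dot fit [ 0.53072715 -0.02237966] [0.08979604 0.08942399 0.09058989]
red 136.8 0.0898
yellow 92.9 0.075
green 46.7 0.0894
blue 161.9 0.0906
btn 445.90140845070425 196.09859154929578 71 [ 0.49116252 -0.34169167  0.062     ] [ 0.49091853 -0.34106932  0.06382998]
spare_lens 0.76 [401. 251.] [ 0.321 -0.207  0.042]
spare_lens 0.68 [331. 129.] [ 0.716  0.011 -0.002]
spare_lens 0.56 [268. 277.] [ 0.327 -0.231  0.046]
cleaner 0.64 [392. 119.] [ 0.728 -0.175  0.079]
cleaner 0.6 [409. 248.] [ 0.736 -0.208  0.071]
lens_cap 0.7 [282. 122.] [0.735 0.174 0.007]
lens_cap 0.43 [374. 188.] [0.748 0.171 0.009]
lens_cap 0.27 [266. 191.] [0.353 0.194 0.025]
screwdriver 0.84 [268. 242.] [0.344 0.206 0.023]
screwdriver 0.64 [447. 197.] [ 0.49  -0.345  0.062]
screwdriver 0.54 [265. 193.] [0.349 0.19  0.018]
screwdriver 0.46 [330. 214.] [ 0.536 -0.036  0.085]
adapter_ring 0.38 [330. 122.] [0.74  0.016 0.001]
adapter_ring 0.71 [333. 231.] [ 0.536 -0.09   0.062]
module_trays 0.96 [231. 183.] [0.524 0.324 0.043]
module_trays 0.6 [309. 168.] [0.524 0.281 0.048]
module_trays 0.51 [409. 247.] [ 0.736 -0.206  0.072]
```

Emit:
{"method": "carry_out", "body": {"steps": [0.02,-0.015,0,0,1,0.058,-0.045,0,0,1,0.096,-0.075,0,0,1,0.134,-0.104,0,0,1,0.172,-0.133,0,0,1,0.21,-0.163,0,0,1,0.248,-0.192,0,0,1,0.286,-0.222,0,0,1,0.324,-0.251,0,0,1,0.36,-0.279,0,0,1], "squeeze": 20}}

```text
clock: 2.6
tcp_pos: [0.4726, -0.1617, 0.2426]
tool_rot: [[0.908, 0.419, 0.001], [0.419, -0.908, -0.0], [0.001, 0.001, -1.0]]
contact_force: [0.9, -0.1, -0.7]
width: -0.0001
grip_force: 0.0
```

Emit:
{"method": "carry_out", "body": {"steps": [0.03,-0.023,0,0,1,0.053,-0.041,0,0,1,0.053,-0.041,0,0,1,0.053,-0.041,0,0,1]}}

```text
clock: 3.0
tcp_pos: [0.5028, -0.1038, 0.2424]
tool_rot: [[0.907, 0.42, -0.0], [0.42, -0.907, -0.001], [-0.0, 0.001, -1.0]]
contact_force: [0.7, 0.0, -0.2]
width: -0.0001
grip_force: 0.0
```

```bash
python3 - <<'E'
from h import *
s=robot.sense(); print(s['clock'],s['tcp_pos'],s['tool_rot'].round(4) if hasattr(s['tool_rot'],'round') else s['tool_rot'],s['width'])
ims=[]
for n,C in [('top',(.515,-.07,.06)),('side',(.515,-.07,.1))]:
    c=viewer.read_camera(n); u,v=proj(c,C)[0].astype(int); print(n,u,v)
    ims.append(cv2.resize(c['img'][v-60:v+60,u-50:u+50],(400,480),interpolation=cv2.INTER_CUBIC))
save(np.hstack(ims),'p1.png')
E
```

```text
3.0 [ 0.50284102 -0.10380342  0.2423814 ] [[ 9.074e-01  4.203e-01 -1.000e-04]
 [ 4.203e-01 -9.074e-01 -6.000e-04]
 [-3.000e-04  5.000e-04 -1.000e+00]] -0.00012698800206678682
top 357 187
side 325 217
```

View pics/p1.png

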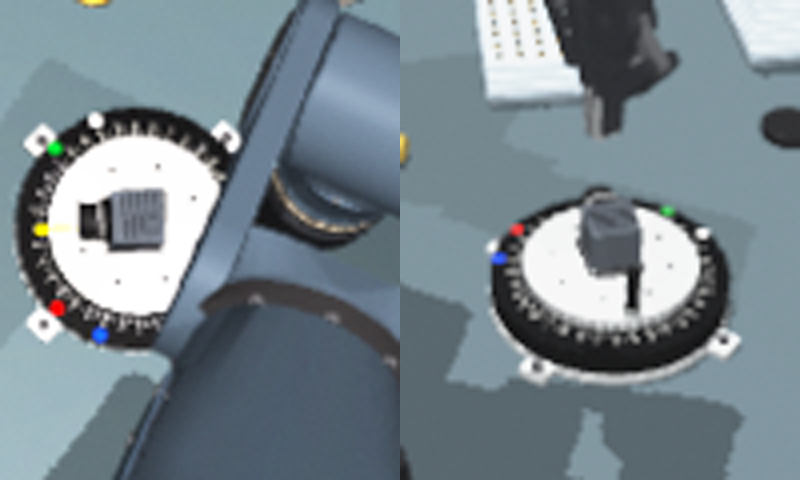

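The gripper is above and short of the post. In the side crop the fingertip is at about (605,130) and the post at (632,290). The index and red dot can still be seen from the top. I'll descend now.

Emit:
{"method": "carry_out", "body": {"steps": [0,0,0.03,0,1,0,0,0.06,0,1,0,0,0.09,0,1,0,0,0.115,0,1,0,0,0.135,0,1,0,0,0.15,0,1,0,0,0.16,0,1,0,0,0.169,0,1,0,0,0.169,0,1]}}

```text
clock: 4.0
tcp_pos: [0.5022, -0.1046, 0.0726]
tool_rot: [[0.909, 0.417, -0.001], [0.417, -0.909, 0.001], [-0.001, -0.001, -1.0]]
contact_force: [-1.3, 0.5, 0.7]
width: -0.0001
grip_force: 0.0
```

```bash
python3 - <<'E'
from m import *
s=robot.sense(); print(s['clock'],s['tcp_pos'],s['contact_force'])
c=viewer.read_camera('side'); u,v=proj(c,(.515,-.07,.06))[0].astype(int); print(u,v)
a=cv2.resize(c['img'][v-50:v+50,u-50:u+50],(500,500),interpolation=cv2.INTER_CUBIC)
save(a,'p2.png')
t=viewer.read_camera('top'); o=measure(t)
for k,v in o.items(): d=v[0][:2]-[.531,-.0215]; print(k,np.degrees(np.arctan2(d[1],d[0])).round(1),np.hypot(*d).round(4),v[2])
E
```

```text
4.0 [ 0.50223063 -0.10462797  0.07257816] [-1.2694512   0.464829    0.66886361]
324 227
```

View pics/p2.png

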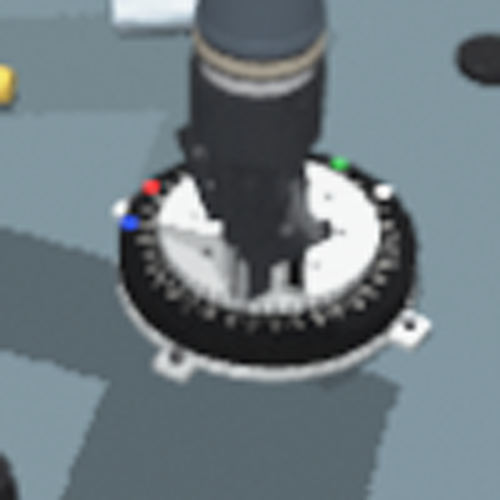

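The fingertip stands beside the post with white platform showing between them. From here the push runs almost straight along tool x. I'll push to slightly short of the target, then back off and look.

Emit:
{"method": "carry_out", "body": {"steps": [0.008,0,0,0,1,0.014,0,0,0,1,0.018,0,0,0,1,0.021,0,0,0,1,0.024,0,0,0,1,0.027,0.001,0,0,1,0.03,0.002,0,0,1,0.033,0.003,0,0,1,0.036,0.003,0,0,1,0.039,0.003,0,0,1]}}

```text
clock: 5.1
tcp_pos: [0.5396, -0.0905, 0.0732]
tool_rot: [[0.908, 0.418, -0.0], [0.418, -0.908, 0.0], [-0.0, -0.0, -1.0]]
contact_force: [-0.9, -2.0, -0.9]
width: 0.0001
grip_force: 1.0
```

```bash
python3 - <<'E'
from m import *
s=robot.sense(); print(s['clock'],s['tcp_pos'],s['contact_force'],s['effort'])
c=viewer.read_camera('side'); u,v=proj(c,(.53,-.05,.06))[0].astype(int); print(u,v)
save(cv2.resize(c['img'][v-50:v+50,u-50:u+50],(500,500),interpolation=cv2.INTER_CUBIC),'p3.png')
E
```

```text
5.1 [ 0.5396097  -0.09054004  0.07322913] [-0.87689557 -1.95213662 -0.86748967] [ 9.42240581e-01 -4.24528527e+01 -9.53602284e+00  3.95362079e-01
 -1.68785043e-01 -3.17216862e-02]
328 222
```

View pics/p3.png

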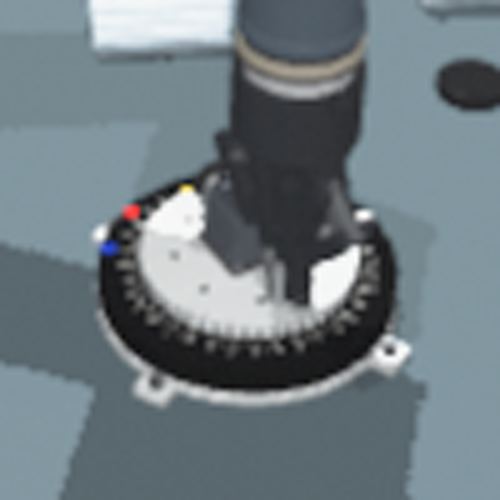

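The dial has turned. In the side crop the yellow mark now shows at about (187,188) and red at (132,212), with the post still against the finger. I'll measure both from the side view.

```bash
cat > sm.py <<'E'
from h import *
C0=np.array([.5309,-.0215])
def side(c,C=C0):
    im=c['img']; hsv=cv2.cvtColor(im,cv2.COLOR_RGB2HSV).astype(int); H,S,V=hsv[...,0],hsv[...,1],hsv[...,2]
    u,v=proj(c,(C[0],C[1],.035))[0].astype(int); roi=np.zeros(H.shape,bool); roi[v-35:v+35,u-35:u+35]=1
    yy,xx=np.mgrid[:im.shape[0],:im.shape[1]]
    for k,m,z in [('red',(H<8)|(H>172),.031),('blue',(H>105)&(H<125),.031),('green',(H>45)&(H<75),.031),('yellow',(H>20)&(H<36),.042)]:
        w=m&(S>(110 if k!='yellow' else 70))&(V>90)&roi
        n,l,st,ce=cv2.connectedComponentsWithStats(w.astype(np.uint8),connectivity=8)
        if n<2: continue
        i=1+st[1:,4].argmax(); q=(l==i)*S.astype(float); uv=[(q*xx).sum()/q.sum(),(q*yy).sum()/q.sum()]
        d=onz(c,uv,z)[:2]-C; print(k,'ang',np.degrees(np.arctan2(d[1],d[0])).round(1),'r',np.hypot(*d).round(4),'px',np.round(uv,1),st[i,4])
E
python3 -c "
from sm import *
side(viewer.read_camera('side'))"
```

```text
red ang 136.8 r 0.0879 px [304. 214.] 9
blue ang 162.4 r 0.0883 px [299.5 221.2] 10
yellow ang 112.2 r 0.0716 px [314.8 209.2] 4
```

Emit:
{"method": "carry_out", "body": {"steps": [0.003,0,0,0,1,0.006,0,0,0,1,0.009,0,0,0,1,0.012,-0.001,0,0,1,0.015,-0.001,0,0,1,0.018,-0.002,0,0,1,0.02,-0.002,0,0,1,0.022,-0.003,0,0,1,0.023,-0.003,0,0,1,0.023,-0.003,0,0,1]}}

```text
clock: 6.2
tcp_pos: [0.5592, -0.0779, 0.0733]
tool_rot: [[0.908, 0.418, 0.0], [0.418, -0.908, 0.0], [0.0, -0.0, -1.0]]
contact_force: [-0.0, 1.1, 0.5]
width: -0.0002
grip_force: 0.2
```

```bash
python3 -c "
from sm import *
c=viewer.read_camera('side');side(c);print(robot.sense()['tcp_pos'])
u,v=proj(c,(.53,-.05,.06))[0].astype(int); print(u,v)
save(cv2.resize(c['img'][v-40:v+30,u-50:u+40],(720,560),interpolation=cv2.INTER_CUBIC),'p4.png')"
```

```text
red ang 136.8 r 0.0879 px [304. 214.] 9
blue ang 162.4 r 0.0883 px [299.5 221.2] 10
yellow ang 137.7 r 0.0716 px [308.  213.4] 7
[ 0.55922703 -0.07791919  0.07333689]
328 222
```

View pics/p4.png

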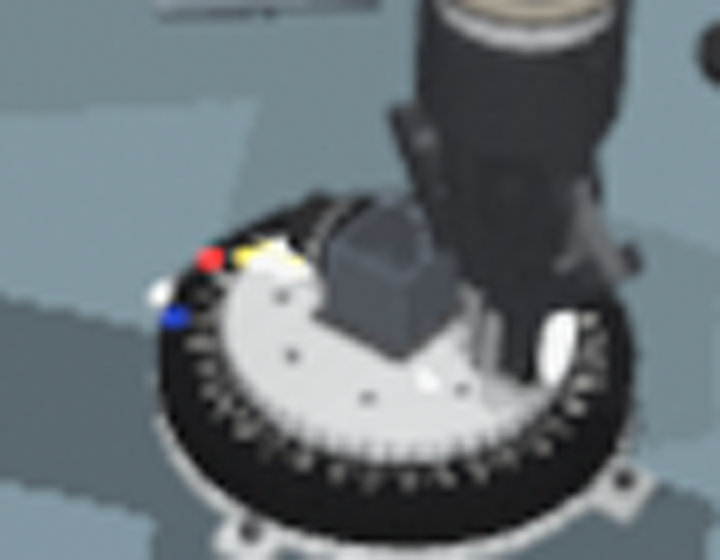

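The yellow mark at about (252,252) is very close to pointing at the red dot at (210,258). I'll back off and check from above.

Emit:
{"method": "carry_out", "body": {"steps": [-0.006,0.002,0,0,1,-0.018,0.004,0,0,1,-0.03,0.006,0,0,1,-0.03,0.006,-0.02,0,1,-0.03,0.006,-0.05,0,1,-0.03,0.006,-0.09,0,1,-0.03,0.02,-0.13,0,1,-0.03,0.06,-0.13,0,1,-0.03,0.1,-0.13,0,1,-0.03,0.14,-0.13,0,1]}}

```text
clock: 7.25
tcp_pos: [0.5898, -0.2196, 0.204]
tool_rot: [[0.908, 0.418, 0.0], [0.418, -0.908, -0.0], [0.0, 0.0, -1.0]]
contact_force: [1.1, 0.8, 0.4]
width: 0.0001
grip_force: 0.0
```

```bash
cat >> m.py <<'E'
def fine(c):
    o=measure(c)
    D=[(o[k][0][:2]) for k in ('red','green','blue') if k in o]
    for C in ([.5309,-.0204],[.5307,-.0224]):
        print(C,{k:(np.degrees(np.arctan2(*(v[0][:2]-C)[::-1])).round(1),np.hypot(*(v[0][:2]-C)).round(4),v[2]) for k,v in o.items()})
E
python3 -c "
from m import *; import sm
print(robot.sense()['tcp_pos'])
c=viewer.read_camera('top');fine(c)
d=viewer.read_camera('side');sm.side(d)
u,v=proj(d,(.53,-.03,.04))[0].astype(int)
save(np.hstack([cv2.resize(c['img'][145:225,300:380],(400,400),interpolation=cv2.INTER_CUBIC),cv2.resize(d['img'][v-40:v+40,u-40:u+40],(400,400),interpolation=cv2.INTER_CUBIC)]),'p5.png')"
```

```text
[ 0.58980142 -0.21957074  0.20396805]
[0.5309, -0.0204] {}
[0.5307, -0.0224] {}
red ang 136.8 r 0.0879 px [304. 214.] 9
blue ang 162.1 r 0.0881 px [299.6 221.1] 11
green ang 45.2 r 0.0896 px [341.3 209.6] 7
yellow ang 135.9 r 0.071 px [308.5 213.1] 8
```

View pics/p5.png

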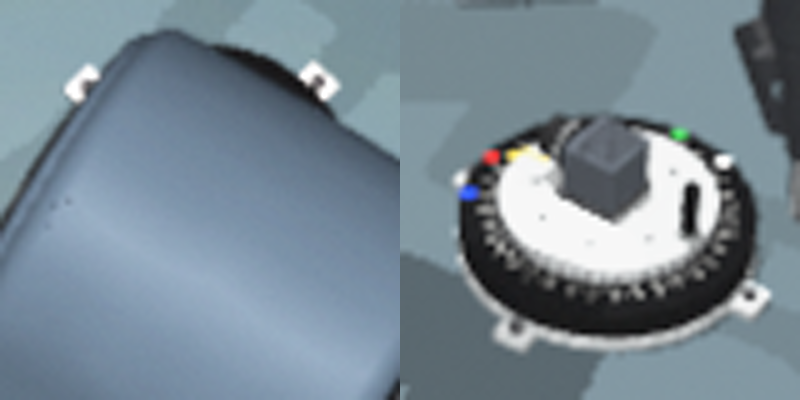

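The arm hides the dial from above. The side crop shows yellow at about (525,155) and red at (492,157). I'll move over to the button at a safe height and look again from there.

Emit:
{"method": "carry_out", "body": {"steps": [-0.035,0.017,0,0,1,-0.07,0.035,0,0,1,-0.105,0.052,0,0,1,-0.141,0.07,0,0,1,-0.141,0.07,0,0,1,-0.141,0.07,0,0,1]}}

```text
clock: 7.95
tcp_pos: [0.4901, -0.3405, 0.2031]
tool_rot: [[0.909, 0.416, -0.001], [0.416, -0.909, 0.002], [0.0, -0.002, -1.0]]
contact_force: [0.6, 0.4, -1.0]
width: -0.0002
grip_force: 0.0
```

```bash
python3 -c "
from m import *; import sm
print(robot.sense()['tcp_pos'])
c=viewer.read_camera('top');fine(c)
d=viewer.read_camera('side');sm.side(d)
a=cv2.resize(c['img'][150:220,305:375],(560,560),interpolation=cv2.INTER_CUBIC)
save(a,'p6.png')"
```

```text
[ 0.49012157 -0.34051419  0.20305301]
[0.5309, -0.0204] {'red': (np.float64(136.7), np.float64(0.09), 15), 'yellow': (np.float64(131.9), np.float64(0.0746), 9), 'green': (np.float64(46.7), np.float64(0.0895), 12), 'blue': (np.float64(161.9), np.float64(0.0905), 16)}
[0.5307, -0.0224] {'red': (np.float64(135.7), np.float64(0.0912), 15), 'yellow': (np.float64(130.8), np.float64(0.076), 9), 'green': (np.float64(47.4), np.float64(0.0911), 12), 'blue': (np.float64(160.7), np.float64(0.091), 16)}
red ang 136.8 r 0.0879 px [304. 214.] 9
blue ang 162.1 r 0.0881 px [299.6 221.1] 11
yellow ang 135.9 r 0.071 px [308.5 213.1] 8
```

View pics/p6.png

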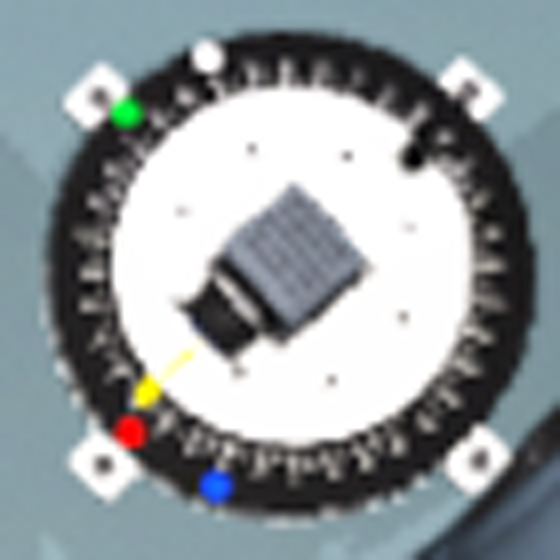

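From above, yellow at about (147,390) falls roughly 4° clockwise of the red dot at (130,432). The top view is robust to height errors, so I trust it over the side view. The camera clears everything. I'll go back and push about 4 mm further than before.

Emit:
{"method": "carry_out", "body": {"steps": [0.028,-0.041,0,0,1,0.056,-0.082,0,0,1,0.084,-0.123,0,0,1,0.112,-0.164,0,0,1,0.14,-0.205,0,0,1,0.14,-0.205,0.03,0,1,0.14,-0.205,0.07,0,1,0.14,-0.205,0.105,0,1,0.14,-0.205,0.125,0,1,0.14,-0.205,0.13,0,1]}}

```text
clock: 9.05
tcp_pos: [0.5314, -0.0933, 0.071]
tool_rot: [[0.907, 0.421, -0.005], [0.421, -0.907, 0.002], [-0.004, -0.004, -1.0]]
contact_force: [1.1, 0.2, 1.1]
width: -0.0002
grip_force: 0.0
```

Emit:
{"method": "carry_out", "body": {"steps": [0.01,-0.002,0,0,1,0.02,-0.004,0,0,1,0.026,-0.005,0,0,1,0.029,-0.006,0,0,1,0.031,-0.006,0,0,1,0.033,-0.006,0,0,1,0.0345,-0.006,0,0,1,0.035,-0.006,0,0,1,0.035,-0.006,0,0,1]}}

```text
clock: 9.95
tcp_pos: [0.5618, -0.0756, 0.0731]
tool_rot: [[0.908, 0.418, -0.001], [0.418, -0.908, 0.0], [-0.001, -0.001, -1.0]]
contact_force: [-1.9, -0.3, -0.0]
width: 0.0002
grip_force: 0.8
```

Emit:
{"method": "carry_out", "body": {"steps": [-0.006,0.002,0,0,1,-0.018,0.004,0,0,1,-0.035,0.006,0,0,1,-0.035,0.006,-0.03,0,1,-0.035,0.006,-0.08,0,1,-0.035,0.006,-0.13,0,1,-0.065,0.047,-0.13,0,1,-0.095,0.088,-0.13,0,1,-0.125,0.129,-0.13,0,1,-0.15,0.17,-0.13,0,1]}}

```text
clock: 10.95
tcp_pos: [0.4956, -0.2942, 0.2035]
tool_rot: [[0.908, 0.418, 0.0], [0.418, -0.908, -0.0], [0.0, 0.0, -1.0]]
contact_force: [1.5, 0.6, 1.1]
width: 0.0004
grip_force: 0.0
```

Emit:
{"method": "carry_out", "body": {"steps": [-0.025,0.041,0,0,1,-0.025,0.041,0,0,1,-0.025,0.041,0,0,1]}}

```text
clock: 11.25
tcp_pos: [0.4904, -0.3414, 0.2029]
tool_rot: [[0.91, 0.415, -0.0], [0.415, -0.91, 0.001], [0.0, -0.001, -1.0]]
contact_force: [-0.2, -0.1, 0.3]
width: -0.0001
grip_force: 0.0
```

```bash
python3 -c "
from m import *; import sm
print(robot.sense()['tcp_pos'])
c=viewer.read_camera('top');fine(c)
d=viewer.read_camera('side');sm.side(d)
a=cv2.resize(c['img'][150:220,305:375],(560,560),interpolation=cv2.INTER_CUBIC)
save(a,'p7.png')"
```

```text
[ 0.49035797 -0.34144005  0.20285719]
[0.5309, -0.0204] {'red': (np.float64(136.7), np.float64(0.09), 15), 'yellow': (np.float64(135.7), np.float64(0.0742), 9), 'green': (np.float64(46.7), np.float64(0.0894), 12), 'blue': (np.float64(161.9), np.float64(0.0905), 16)}
[0.5307, -0.0224] {'red': (np.float64(135.7), np.float64(0.0912), 15), 'yellow': (np.float64(134.5), np.float64(0.0755), 9), 'green': (np.float64(47.4), np.float64(0.091), 12), 'blue': (np.float64(160.7), np.float64(0.091), 16)}
red ang 136.8 r 0.0879 px [304. 214.] 9
blue ang 162.1 r 0.0881 px [299.6 221.1] 11
yellow ang 139.7 r 0.072 px [307.5 213.8] 9
```

View pics/p7.png

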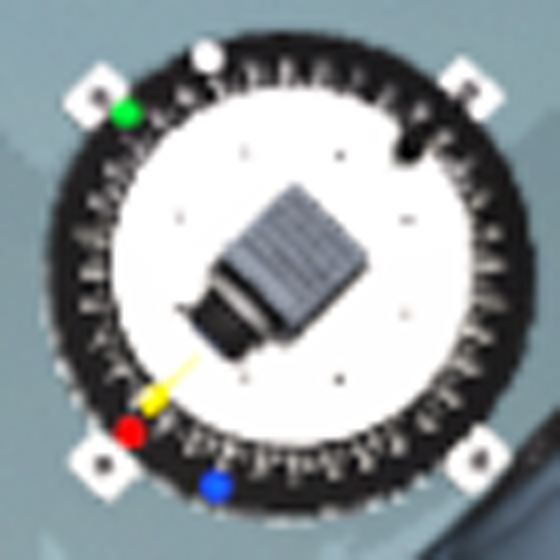

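Red and yellow now almost line up, with the index at about (153,400) and the red dot at (130,432). Before pressing I'll do a sharper joint estimate from both cameras. It takes the dots as the reference frame and lets the tongue height vary.

```bash
cat > joint.py <<'E'
from h import *
from scipy.optimize import least_squares
def render(c,polys,ss=8,box=None):
    u0,v0,n=box; outs=[]
    for P in polys:
        q=(proj(c,P)-[u0,v0]+.5)*ss
        m=np.zeros((n*ss,n*ss),np.uint8); cv2.fillPoly(m,[np.round(q).astype(int)],255)
        outs.append(cv2.resize(m,(n,n),interpolation=cv2.INTER_AREA)/255.)
    return outs
def cen(w):
    yy,xx=np.mgrid[:w.shape[0],:w.shape[1]]; return np.array([(w*xx).sum(),(w*yy).sum()])/w.sum()
def disc(C,a,r=.091,rad=.005,z=.031):
    t=np.linspace(0,2*np.pi,24); x=C[0]+r*np.cos(a)+rad*np.cos(t); y=C[1]+r*np.sin(a)+rad*np.sin(t); return np.c_[x,y,0*t+z]
def tongue(C,a,z):
    e=np.array([np.cos(a),np.sin(a)]); n=np.array([-e[1],e[0]])
    f=lambda r,w:np.r_[C+e*r+n*w,z]
    return np.array([f(.066,.003),f(.080,.003),f(.080,-.003),f(.066,-.003)])
def feats(c,C):
    im=c['img'].astype(float); R,G,B=im[...,0],im[...,1],im[...,2]
    ch=dict(red=R-np.maximum(G,B),blue=B-np.maximum(R,G)*1.0,green=G-np.maximum(R,B),yellow=np.minimum(R,G)-B)
    u,v=proj(c,(C[0],C[1],.035))[0].astype(int); h=38; o={}
    for k,x in ch.items():
        x=x[v-h:v+h,u-h:u+h]; x=np.clip(x-35,0,None)
        n,l,st,ce=cv2.connectedComponentsWithStats((x>0).astype(np.uint8))
        if n<2: continue
        s=[x[l==i].sum() for i in range(1,n)]; i=1+int(np.argmax(s)); w=x*(l==i)
        if w.sum()<250: continue
        if k=='yellow': w=np.where(w>.35*w.max(),w,0)
        o[k]=cen(w)+[u-h,v-h]
    return o
def run(cams,zy):
    F=[feats(c,[.531,-.021]) for c in cams]; off=dict(red=45,blue=70,green=-45)
    res={}
    def fun(q):
        r=[]
        for i,c in enumerate(cams):
            C=q[2*i:2*i+2]
            for k in off:
                if k in F[i]: r+=list(proj(c,disc(C,q[4]+np.radians(off[k])).mean(0))[0]-F[i][k])
            e=np.array([np.cos(q[5+i]),np.sin(q[5+i])]); 
            p=proj(c,[*(C+e*q[7+i]),zy])[0]-F[i]['yellow']; r+=list(p)
        return r
    s=least_squares(fun,[.531,-.021,.531,-.021,np.radians(91.5),np.radians(135),np.radians(135),.074,.074])
    q=s.x; print('z',zy,'C',q[:4].round(4),'stage0',np.degrees(q[4]).round(2),'err(red-index) top,side',(np.degrees(q[4]-q[5:7])+45).round(2),'r',q[7:].round(4),'rms px',np.sqrt(np.mean(s.fun**2)).round(2))
E
python3 -c "
from joint import *
cs=[viewer.read_camera('top'),viewer.read_camera('side')]
print([{k:v.round(1).tolist() for k,v in feats(c,[.531,-.021]).items()} for c in cs])
for z in (.032,.035,.038,.042): run(cs,z)
"
```

```text
[{'red': [320.9, 203.6], 'blue': [331.5, 210.3], 'green': [320.3, 163.6], 'yellow': [324.1, 199.6]}, {'red': [304.0, 213.9], 'blue': [299.4, 221.1], 'yellow': [307.9, 213.7]}]
z 0.032 C [ 0.5306 -0.0211  0.5326 -0.0235] stage0 91.55 err(red-index) top,side [1.49 5.35] r [0.0744 0.0807] rms px 0.08
z 0.035 C [ 0.5306 -0.0211  0.5326 -0.0235] stage0 91.55 err(red-index) top,side [1.33 3.32] r [0.0747 0.0784] rms px 0.08
z 0.038 C [ 0.5306 -0.0211  0.5326 -0.0235] stage0 91.55 err(red-index) top,side [1.17 1.17] r [0.075  0.0763] rms px 0.08
z 0.042 C [ 0.5306 -0.0211  0.5326 -0.0235] stage0 91.55 err(red-index) top,side [ 0.96 -1.88] r [0.0754 0.0737] rms px 0.08
```

The two cameras agree at a tongue height of 38 mm: the index is 1.17° short of the red dot. I'll add 1.2 mm to the push.

Emit:
{"method": "carry_out", "body": {"steps": [0.028,-0.041,0,0,1,0.056,-0.082,0,0,1,0.084,-0.123,0,0,1,0.112,-0.164,0,0,1,0.14,-0.205,0,0,1,0.14,-0.205,0.03,0,1,0.14,-0.205,0.07,0,1,0.14,-0.205,0.105,0,1,0.14,-0.205,0.125,0,1,0.14,-0.205,0.13,0,1]}}

```text
clock: 12.45
tcp_pos: [0.5312, -0.0932, 0.0712]
tool_rot: [[0.907, 0.421, -0.005], [0.421, -0.907, 0.002], [-0.004, -0.004, -1.0]]
contact_force: [-0.1, 0.2, 1.4]
width: -0.0001
grip_force: 0.0
```

Emit:
{"method": "carry_out", "body": {"steps": [0.01,-0.002,0,0,1,0.02,-0.004,0,0,1,0.027,-0.005,0,0,1,0.031,-0.006,0,0,1,0.033,-0.006,0,0,1,0.0345,-0.006,0,0,1,0.0355,-0.006,0,0,1,0.0362,-0.006,0,0,1,0.0362,-0.006,0,0,1]}}

```text
clock: 13.35
tcp_pos: [0.5628, -0.0746, 0.0732]
tool_rot: [[0.908, 0.418, -0.001], [0.418, -0.908, 0.0], [-0.001, -0.001, -1.0]]
contact_force: [-2.0, 0.4, 0.9]
width: -0.0004
grip_force: 0.9
```

Emit:
{"method": "carry_out", "body": {"steps": [-0.006,0.002,0,0,1,-0.018,0.004,0,0,1,-0.035,0.006,0,0,1,-0.035,0.006,-0.03,0,1,-0.035,0.006,-0.08,0,1,-0.035,0.006,-0.13,0,1,-0.065,0.047,-0.13,0,1,-0.095,0.088,-0.13,0,1,-0.125,0.129,-0.13,0,1,-0.15,0.17,-0.13,0,1]}}

```text
clock: 14.35
tcp_pos: [0.4967, -0.2932, 0.2035]
tool_rot: [[0.908, 0.418, 0.0], [0.418, -0.908, 0.0], [0.0, -0.0, -1.0]]
contact_force: [0.9, -0.5, -0.2]
width: 0.0
grip_force: 0.0
```

Emit:
{"method": "carry_out", "body": {"steps": [-0.025,0.041,0,0,1,-0.025,0.041,0,0,1,-0.025,0.041,0,0,1]}}

```text
clock: 14.65
tcp_pos: [0.4915, -0.3404, 0.2028]
tool_rot: [[0.91, 0.415, -0.0], [0.415, -0.91, 0.001], [0.0, -0.001, -1.0]]
contact_force: [0.2, 0.5, -0.0]
width: 0.0002
grip_force: 0.0
```

```bash
python3 -c "
from joint import *
print(robot.sense()['tcp_pos'])
cs=[viewer.read_camera('top'),viewer.read_camera('side')]
for z in (.038,.042): run(cs,z)
d=cs[1]
im=d['img'].astype(int); 
for c,b in ((cs[0],(425,470,175,215)),(cs[1],(310,360,275,325))):
    im=c['img'].astype(int); m=(im[...,1]>im[...,0]+40)&(im[...,1]>im[...,2]+40); k=np.zeros_like(m); k[b[2]:b[3],b[0]:b[1]]=1; yy,xx=np.where(m&k)
    if len(xx): print('btn',xx.mean(),yy.mean(),len(xx),onz(c,[xx.mean(),yy.mean()],.06))
"
```

```text
[ 0.49147153 -0.34043426  0.20280846]
z 0.038 C [ 0.5306 -0.0211  0.5326 -0.0235] stage0 91.56 err(red-index) top,side [ 0.49 -2.3 ] r [0.0733 0.0768] rms px 0.08
z 0.042 C [ 0.5306 -0.0211  0.5326 -0.0235] stage0 91.56 err(red-index) top,side [ 0.28 -5.43] r [0.0737 0.0744] rms px 0.08
btn 337.1136363636364 300.25 88 [ 0.49177972 -0.34700333  0.06      ]
```

The kinematics and the top view agree that the index is within about 0.5°. The button centre, from both cameras, is about (0.491,-0.344), so I'll shift 3 mm and press while watching the force.

Emit:
{"method": "carry_out", "body": {"steps": [-0.001,0.003,0.02,0,1,-0.001,0.003,0.05,0,1,-0.001,0.003,0.08,0,1,-0.001,0.003,0.105,0,1,-0.001,0.003,0.118,0,1,-0.001,0.003,0.124,0,1,-0.001,0.003,0.126,0,1,-0.001,0.003,0.128,0,1,-0.001,0.003,0.13,0,1,-0.001,0.003,0.13,0,1]}}

```text
clock: 15.75
tcp_pos: [0.4935, -0.3426, 0.074]
tool_rot: [[0.908, 0.418, 0.001], [0.418, -0.908, -0.001], [0.0, 0.001, -1.0]]
contact_force: [-0.6, -0.7, -0.3]
width: 0.0002
grip_force: 0.0
```

Emit:
{"method": "carry_out", "body": {"steps": [0,0,0.001,0,1,0,0,0.002,0,1,0,0,0.003,0,1,0,0,0.004,0,1,0,0,0.004,0,1]}}

```text
clock: 16.25
tcp_pos: [0.4935, -0.3427, 0.0696]
tool_rot: [[0.908, 0.418, 0.001], [0.418, -0.908, -0.001], [0.0, 0.001, -1.0]]
contact_force: [0.0, 0.2, 4.3]
width: -0.0
grip_force: 1.8
```

Emit:
{"method": "carry_out", "body": {"steps": [0,0,0.001,0,1,0,0,0.002,0,1,0,0,0.003,0,1,0,0,0.003,0,1]}}

```text
clock: 16.65
tcp_pos: [0.4935, -0.3426, 0.0674]
tool_rot: [[0.908, 0.419, 0.001], [0.419, -0.908, -0.001], [0.0, 0.001, -1.0]]
contact_force: [-1.4, 1.0, 9.9]
width: -0.0001
grip_force: 5.0
```

The force of 9.9 N is well over the 5 N needed at the bottom, so the button is bottomed out. I'll release and rise.

Emit:
{"method": "carry_out", "body": {"steps": [0,0,0.0005,0,1,0,0,0.0005,0,1,0,0,-0.006,0,1,0,0,-0.015,0,1,0,0,-0.04,0,1,0,0,-0.08,0,1,0,0,-0.12,0,1,0,0,-0.136,0,1,0,0,-0.136,0,1]}}

```text
clock: 17.55
tcp_pos: [0.4941, -0.3431, 0.2051]
tool_rot: [[0.908, 0.419, 0.004], [0.419, -0.908, -0.004], [0.002, 0.005, -1.0]]
contact_force: [1.2, -0.6, -1.4]
width: -0.0002
grip_force: 0.0
```

```bash
python3 -c "
from joint import *
s=robot.sense();print(s['tcp_pos'],s['contact_force'])
cs=[viewer.read_camera('top'),viewer.read_camera('side')]
run(cs,.038)
c=cs[1];u,v=proj(c,(.53,-.02,.04))[0].astype(int)
save(np.hstack([cv2.resize(cs[0]['img'][150:220,305:375],(400,400),interpolation=cv2.INTER_CUBIC),cv2.resize(c['img'][v-40:v+95,u-60:u+75],(400,400),interpolation=cv2.INTER_CUBIC)]),'p8.png')
"
```

```text
[ 0.49412976 -0.34309177  0.20506011] [ 1.23130272 -0.60569571 -1.35169582]
z 0.038 C [ 0.5306 -0.0211  0.5326 -0.0235] stage0 91.55 err(red-index) top,side [ 0.49 -2.32] r [0.0733 0.0768] rms px 0.08
```

View pics/p8.png

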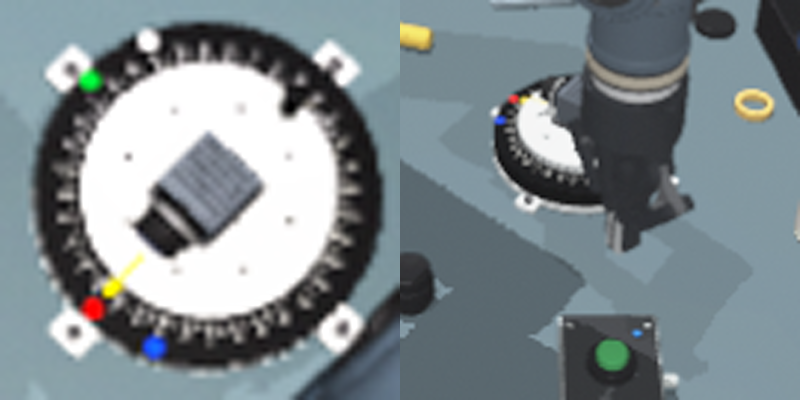

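The yellow line at (112,287) points at the red dot at (93,309), the button is up and lit normally at (612,355), and the gripper is clear of everything.

```bash
python3 -c "
from station import ticket
print(ticket.job_done())"
```

```text
the job is handed in; nothing more can be done
None
```

I turned the stage by pushing only the post, until the yellow index lined up with the red dot to within about 0.5° in the top view (the side view read about 2° the other way, but I trusted it less). I then pressed the capture button fully down (about 10 N) and released it, and handed the job in at about 18 s with the arm clear.

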